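# Spin the tin carousel and brake it on its ticket

### The job

The revolving tin display on the counter has just been loaded. With a fingertip, flick its tray so that it spins freely through at least one full turn, then, while it is still going round, brake it lightly with a fingertip on its rim so that it comes to rest the first time with the empty bay squarely at the price ticket of the stand, ready for refilling (not stopped somewhere else and then pushed round), and draw the hand clear. Pick nothing up: all tins stay standing in their bays, and everything else on the counter stays where it is.

Things in the scene. Friction and masses are not known exactly. Their poses are not given: they have to be found in the camera images.
- stand: Fixed stand of the revolving display: a round dark steel foot, 250 mm across and 13 mm high, with a bearing post under the tray. Its own -x direction is its front: there a low sloping clear holder with a white blank price ticket (90 mm wide) stands out from under the tray, 180 to 222 mm from the axis and no higher than 32 mm. Origin: on the turning axis, on the counter.
- carousel (a joint): Turning angle of the tray about its upright axis in rad, 0 where it stands at the start, counting on without limit over many turns, growing anticlockwise seen from above. The tray runs on a free bearing without stops: left alone it slows by about 0.15 rad/s each second plus about 9 percent of its speed each second (mass varies a little), so a spin of 2 rad/s dies out in some 9 s.
- hub (a point): Point on the turning axis at the height of the tray's flat upper side, 64 mm above the counter. The white plastic tray is a disc 320 mm across, 18 mm thick, its underside 46 mm above the counter with open air under its outer part; with tins it weighs about 1.6 kg (inertia about 0.018 kg m2). Its flat rim, rigid plastic, from 121 to 160 mm from the axis, is bare all round.
- edge (a point): Point that turns with the tray: half-way up its outer edge, 160 mm from the axis, on the middle line of the empty bay. Round the edge stand 18 equal upright rounded lobes, 20 degrees apart, reaching out to 168 mm from the axis, with hollows 8 mm deep between them; this point lies in a hollow, half-way between two lobes.
- cap (a point): Top of the post with a round black cap, on the turning axis, 95 mm above the tray. Round it six clear dividers, 32 mm high, part the tray into six bays of 60 degrees; outside these a thin steel wire rail, 117 mm from the axis and 26 mm high above the tray, holds the tins in. All of these turn with the tray.
- empty_bay (a point): Point that turns with the tray: on top of the flat rim, 148 mm from the axis, on the middle line of the one bay that holds no tin. This is the mark that is to be brought to the ticket.
- ticket (a point): Fixed point on the middle line of the price ticket, 148 mm from the axis and at the height of the tray's rim: the empty bay's point lies here when the bay stands squarely at the ticket.
- tin1_mid (a point): Centre of one of the five loose tins of tomato paste standing in the tray's bays (red and white with steel ends, 53 mm across, 45 mm high, 95 g), 78 mm from the axis; this one stands 60 degrees anticlockwise from the empty bay. Not to be picked up.
- tin2_mid (a point): Centre of one of the five loose tins of tomato paste standing in the tray's bays (red and white with steel ends, 53 mm across, 45 mm high, 95 g), 78 mm from the axis; this one stands 120 degrees anticlockwise from the empty bay. Not to be picked up.
- tin3_mid (a point): Centre of one of the five loose tins of tomato paste standing in the tray's bays (red and white with steel ends, 53 mm across, 45 mm high, 95 g), 78 mm from the axis; this one stands 180 degrees anticlockwise from the empty bay. Not to be picked up.
- tin4_mid (a point): Centre of one of the five loose tins of tomato paste standing in the tray's bays (red and white with steel ends, 53 mm across, 45 mm high, 95 g), 78 mm from the axis; this one stands 240 degrees anticlockwise from the empty bay. Not to be picked up.
- tin5_mid (a point): Centre of one of the five loose tins of tomato paste standing in the tray's bays (red and white with steel ends, 53 mm across, 45 mm high, 95 g), 78 mm from the axis; this one stands 300 degrees anticlockwise from the empty bay. Not to be picked up.
- jar_a: Jar of sauce with a brass lid, 78 mm across, 150 mm high; leave alone. Origin: centre of its underside.
- jar_b: A second jar like it; leave alone. Origin: centre of its underside.
- spare_tin: A sixth tin of tomato paste standing on the counter, 53 mm across, 45 mm high; leave alone. Origin: centre of its underside.
- label_gun: Grey price label gun lying on its side, about 170 by 190 mm, 40 mm high; leave alone. Origin: on the counter under its body.
- cutter: Yellow carton cutter lying flat, 170 mm long, 30 mm wide, 19 mm high; leave alone. Origin: under the middle of its handle.
- tape: Roll of clear tape lying flat, 100 mm across, 48 mm high; leave alone. Origin: centre of its underside.
- spray: White spray bottle with a blue trigger head, 72 mm across, 194 mm high; leave alone. Origin: centre of its underside.

How it is judged:
By the outcome, as a careful person would: the job done as asked, in the order asked, and still so for the second after the job is handed in, with the robot touching nothing.
It also fails if it takes over 58 s, if anything falls off the work surface, if the arm or the gripper's body presses on something with over 40 N, if the wrist force passes 120 N, or if a joint passes its speed limit or range.

### The arm

A 6-joint arm with a two-finger parallel gripper is mounted at the origin on the work surface. World frame = base frame: x ahead of the robot, y to its left, z up, the work surface at z = 0. Lengths are in m, angles in rad, forces in N, time in s.
With the tool pointing down it reaches from about 0.275 to 1 m from the base axis. Payload 8.4 kg.
Tool frame: the origin (TCP) lies on the centre line of the jaws, within the pads' length; the fingertips stand 17 mm ahead of it and the grasp point (between the pads) lies 2 mm behind it (bot.tcp_to_tips is the y of the fingertips in the tool frame, in m); y points along the fingers, z is the direction in which the jaws open and shut, and the axes are right-handed (so a half turn about y gives the same grasp; the last joint's range is limited). The gripper opens to 85 mm and grips with 20 to 120 N. Pads are 22 mm wide; open, the fingers measure 114 mm over their backs; the gripper's body (76 mm by 85 mm) begins 54 mm behind the grasp point. The pads swing forward as they close: fully open they stand 13 mm farther back than shut.
Start: joints at [-1.193, 0.353, 1.633, -0, 1.155, -0.002], TCP at [0.232, -0.58, 0.248] pointing down, gripper open.
Joint ranges: [-2.63, 2.63], [-0.92, 2.1], [0.06, 2.66], [-1.3, 4.44], [0, 2.69], [-3.02, 3.02]. Speed limits (rad/s): [2.22, 2.22, 2.79, 3.14, 3.14, 3.14].

### API

Orientations are given as a unit quaternion [x, y, z, w].
In Python, from workcell import bot, hand, kinematics, get_obs, vision, hand_in gives the robot as it stands. The module is installed in compiled form; this text tells all that it offers. Calls block until the motion is done:
- bot.reach(position, orientation): joint-space move of the TCP to a pose.
- bot.servo_line(position, ori=None, velocity=0.15): straight line of the TCP; ori=None keeps the orientation; velocity is the mean speed in m/s.
- bot.goto_joints(angles): joint-space move.
- hand.move_gripper(opening, strength=None): finger opening in m; strength is the grip in N (None keeps the last); returns when the fingers have stopped.
- bot.dwell(seconds).
- kinematics.solve_ik(position, orientation): joint angles nearest the present ones, or None.
- get_obs(): the state.
- vision.read_camera(name): name is "scene" or "top"; returns a dict with "frame" (480x640x3 uint8, red, green, blue), "intrinsics" (3x3 intrinsics, pixels), "view" (4x4, takes a point from world to camera coordinates). Camera axes: x right, y down, z forward; pixel columns grow to the right and rows downward; lengths in m; the calibration is good to about 2 mm. A picture is of the moment at which its call begins. There is no depth.
A pose or a line that the arm cannot do raises bot.IKError and nothing moves.
- hand_in(): hands the job in, once; it reports no verdict.
The state is a dict: "time_s": time; "joint_pos": joint angles; "joint_vel": joint speeds; "joint_efforts": joint torques, N m; "position": TCP position; "orientation": TCP orientation; "wrist_force": force on the tool from outside, world axes, zero at the start; "ft_torque": the same for the moment, N m; "gripper_width": finger opening in m.
Only numpy, scipy, OpenCV 4.12 (cv2) and the standard library are available. Lean on these libraries where they do the work, as an engineer would, in place of code of your own. Each camera call takes 0.05 s, during which the arm holds its last target. There are 200 camera calls.

## Working session

There is one attempt and no reset: what is moved stays moved. The work goes in short steps, each a Python script; the robot and the scene stay as the last script left them, time stands still between calls to the robot, and variables do not carry over. Pictures are saved under pics/ and viewed, about 8 in all and at most 12, crops included, and the job is handed in when it is done.

```bash
mkdir -p pics
python3 - <<'E'
from workcell import *
import cv2,numpy as np
for n in("scene","top"):
    c=vision.read_camera(n); cv2.imwrite(f"pics/{n}0.png",c["frame"][:,:,::-1]); np.savez(n+"0.npz",**c)
    print(n,c["intrinsics"].round(1).tolist(),c["view"].round(4).tolist())
o=get_obs();print({k:np.round(v,3).tolist() for k,v in o.items()},bot.tcp_to_tips)
E
```

```text
scene [[609.4, 0.0, 322.9], [0.0, 609.4, 238.8], [0.0, 0.0, 1.0]] [[-0.7444, 0.6676, -0.0126, 0.4092], [0.5019, 0.547, -0.67, -0.2064], [-0.4404, -0.5051, -0.7422, 1.6092], [0.0, 0.0, 0.0, 1.0]]
top [[601.4, 0.0, 318.4], [0.0, 601.4, 245.6], [0.0, 0.0, 1.0]] [[-0.0158, -0.9998, 0.0124, -0.0056], [-0.9962, 0.0146, -0.086, 0.5707], [0.0858, -0.0137, -0.9962, 1.4296], [0.0, 0.0, 0.0, 1.0]]
{'time_s': 0.1, 'joint_pos': [-1.193, 0.354, 1.634, 0.0, 1.155, -0.002], 'joint_vel': [-0.0, -0.001, -0.003, -0.001, -0.001, 0.001], 'joint_efforts': [-0.001, -60.636, -34.282, -0.0, 0.004, -0.0], 'position': [0.232, -0.58, 0.248], 'orientation': [-0.134, 0.695, -0.694, 0.133], 'wrist_force': [-0.339, 0.456, -0.378], 'ft_torque': [0.011, 0.039, -0.052], 'gripper_width': 0.085} 0.017
```

View pics/top0.png

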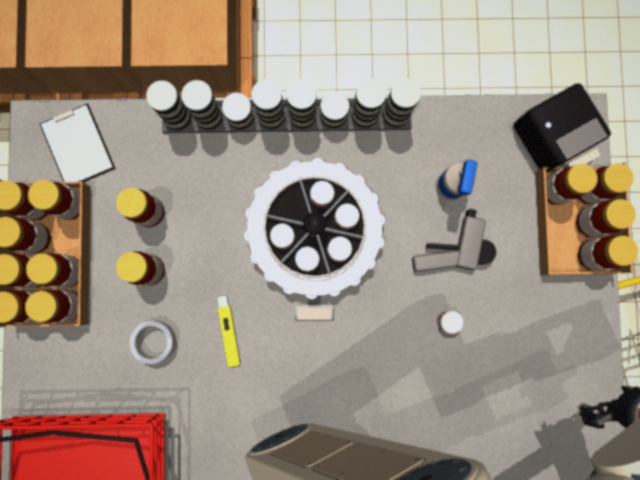

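View pics/scene0.png

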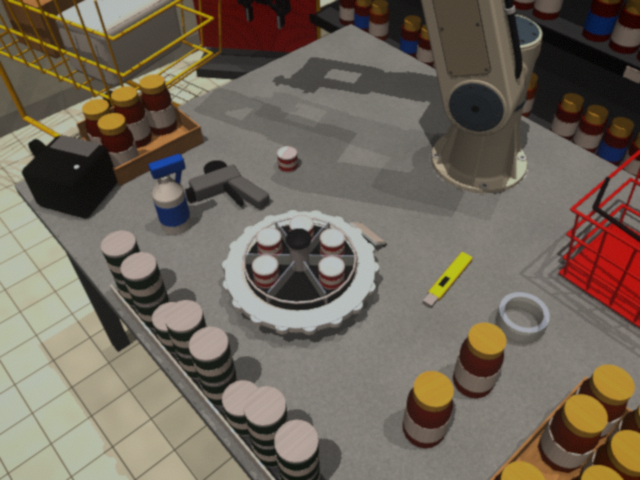

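Top view: the tray centre is near (315,228) and the ticket at (314,313), on the robot's side. Tins are at about (322,193), (347,215), (340,248), (307,258) and (282,235), so the empty bay is at the upper left, near (288,203). The scene view agrees and shows free counter at the front right of the tray.

```bash
cat > h.py <<'E'
import numpy as np, cv2
def ray(c,uv,z):
    uv=np.atleast_2d(np.asarray(uv,float)); V=np.asarray(c["view"]);R,t=V[:3,:3],V[:3,3]
    d=np.c_[uv,np.ones(len(uv))]@np.linalg.inv(c["intrinsics"]).T@R; C=-R.T@t
    return (C+d*((z-C[2])/d[:,2])[:,None])[:,:2]
def blobs(c,hub,z=.109):
    "white tin lids: world xy of centres relative to hub"
    f=c["frame"]; m=((f.min(2)>170)*255).astype(np.uint8)
    n,l,s,ce=cv2.connectedComponentsWithStats(m,connectivity=4)
    k=[i for i in range(1,n) if 200<s[i,4]<900 and max(s[i,2:4])<36]
    if not k: return np.zeros((0,2))
    p=ray(c,ce[k],z)-hub; r=np.hypot(*p.T)
    return p[(r>.06)&(r<.097)]
def phase(p):
    "phase mod 60 deg of the blob angles"
    a=np.arctan2(p[:,1],p[:,0]); return np.angle(np.exp(6j*a).mean())/6
E
python3 - <<'E'
from h import *
c=dict(np.load("top0.npz")); f=c["frame"]
m=((f.min(2)>150)*255).astype(np.uint8)
m[:150]=0;m[305:]=0;m[:,:235]=0;m[:,395:]=0
k,_=cv2.findContours(m,cv2.RETR_EXTERNAL,cv2.CHAIN_APPROX_NONE)
o=max(k,key=cv2.contourArea)[:,0]
w=ray(c,o,.064)
A=np.c_[2*w,np.ones(len(w))];s=np.linalg.lstsq(A,(w**2).sum(1),rcond=None)[0]
hub=s[:2];q=w-hub;r=np.hypot(*q.T);a=np.arctan2(q[:,1],q[:,0])
print("hub",hub,"r mean",r.mean(),np.percentile(r,[5,50,95]))
z=((r-r.mean())*np.exp(-18j*a)).mean();print("lobe amp",2*abs(z),"lobe angle mod20",np.degrees(np.angle(z)/-18))
p=blobs(c,hub);print(p.round(3).tolist(),np.hypot(*p.T).round(3),np.degrees(np.arctan2(p[:,1],p[:,0])).round(1),np.degrees(phase(p)))
# ticket and cap
t=cv2.inRange(f,(170,140,110),(255,235,225));t[:302]=0;t[322:]=0;t[:,:285]=0;t[:,345:]=0
k,_=cv2.findContours(t,0,2);o=max(k,key=cv2.contourArea);R=cv2.minAreaRect(o)
print("ticket px",R); B=ray(c,cv2.boxPoints(R),.022);C=B.mean(0);print(B.round(3).tolist(),C-hub,np.hypot(*(C-hub)),np.degrees(np.arctan2(*(C-hub)[::-1])))
print(f[305:322:4,296:334:8].tolist()[1])
s=dict(np.load("scene0.npz"));V=s["view"];X=V[:3,:3]@[*hub,.159]+V[:3,3];print("cap in scene",(s["intrinsics"]@X/X[2])[:2])
V=c["view"];X=V[:3,:3]@[*hub,.159]+V[:3,3];print("cap in top",(c["intrinsics"]@X/X[2])[:2])
cv2.imwrite("pics/crop1.png",cv2.resize(f[150:330,235:395,::-1],None,fx=3.3,fy=3.3,interpolation=cv2.INTER_CUBIC))
E
```

```text
hub [ 0.62159627 -0.00394377] r mean 0.20396332307623907 [0.168907   0.1975351  0.25264467]
lobe amp 0.001051223696849237 lobe angle mod20 -4.713306128778872
[[0.065, -0.019], [0.011, -0.075], [-0.033, 0.074], [-0.065, -0.057], [-0.087, 0.018]] [0.067 0.076 0.081 0.086 0.089] [ -16.2  -81.7  114.  -138.8  168.5] -14.977837758579579
ticket px ((308.5, 311.5), (19.0, 47.0), 90.0)
[[0.436, 0.068], [0.434, -0.045], [0.389, -0.044], [0.391, 0.068]] [-0.20912511  0.01577467] 0.20971922394900813 175.68624867368672
[[196, 192, 181], [224, 208, 187], [224, 205, 185], [224, 205, 186], [221, 202, 182]]
cap in scene [293.79128618 237.21922614]
cap in top [314.06505136 217.32718672]
```

View pics/crop1.png

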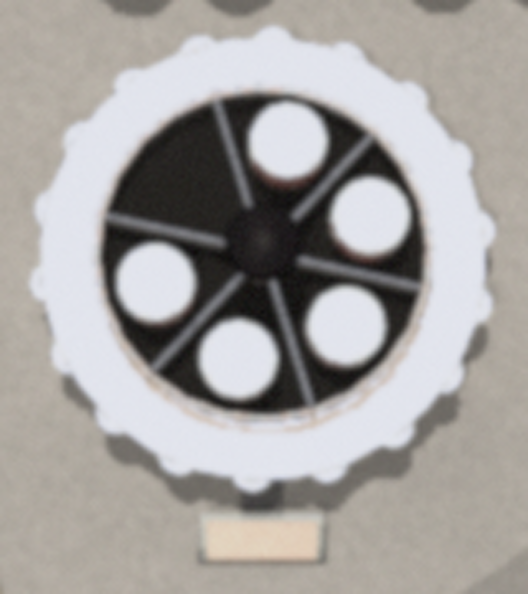

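The crop shows the empty bay at the upper left, the lobes and the ticket clearly. My first tray mask leaked into the counter, so I'll tighten the thresholds.

Run:
```python
from h import *
c=dict(np.load("top0.npz")); f=c["frame"].astype(int)
m=((f.min(2)>205)|((f[...,2]-f[...,0]>3)&(f.min(2)>170))).astype(np.uint8)*255
m[:150]=0;m[302:]=0;m[:,:235]=0;m[:,395:]=0
m=cv2.morphologyEx(m,cv2.MORPH_OPEN,np.ones((3,3)))
k,_=cv2.findContours(m,cv2.RETR_EXTERNAL,cv2.CHAIN_APPROX_NONE)
o=max(k,key=cv2.contourArea)[:,0]
for it in range(2):
    w=ray(c,o,.064)
    (x,y),rr=cv2.minEnclosingCircle(w.astype(np.float32))
    A=np.c_[2*w,np.ones(len(w))];s=np.linalg.lstsq(A,(w**2).sum(1),rcond=None)[0]
    hub=s[:2];q=w-hub;r=np.hypot(*q.T);a=np.arctan2(q[:,1],q[:,0])
    o=o[abs(r-.164)<.008]
print("hub",hub,"encl",x,y,rr,"r",np.percentile(r,[2,50,98]),len(o))
z=((r-r.mean())*np.exp(-18j*a)).mean();print("lobe amp",2*abs(z),"lobe angle mod20",np.degrees(np.angle(z)/-18))
p=blobs(c,hub);print(p.round(3).tolist(),np.hypot(*p.T).round(3),np.degrees(np.arctan2(p[:,1],p[:,0])).round(1),np.degrees(phase(p)))
print("mean of tin pairs (opposite)",p.mean(0))
t=((f[...,0]-f[...,2]>25)&(f[...,0]>195)).astype(np.uint8)*255;t[:300]=0;t[330:]=0;t[:,:285]=0;t[:,345:]=0
k,_=cv2.findContours(t,0,2);R=cv2.minAreaRect(max(k,key=cv2.contourArea))
B=ray(c,cv2.boxPoints(R),.024);C=B.mean(0)-hub
print("ticket",R,B.round(3).tolist(),C,np.hypot(*C),np.degrees(np.arctan2(C[1],C[0])))
np.save("hub.npy",hub)
```

```text
hub [ 0.61039861 -0.00466926] encl 0.6104695796966553 -0.004548423457890749 0.16708174347877502 r [0.15665078 0.15924014 0.1665619 ] 418
lobe amp 0.004007990088811878 lobe angle mod20 -3.7368788784181395
[[0.076, -0.018], [0.022, -0.075], [-0.022, 0.075], [-0.054, -0.056], [-0.076, 0.018]] [0.078 0.078 0.078 0.078 0.078] [ -13.4  -73.5  106.2 -133.7  166.4] -13.600001956060058
mean of tin pairs (opposite) [-0.01061457 -0.0111373 ]
ticket ((314.0, 313.0), (10.0, 32.0), 90.0) [[0.421, 0.037], [0.42, -0.04], [0.396, -0.039], [0.397, 0.037]] [-0.20168726  0.0033857 ] 0.2017156751651075 179.03827270889175
```

Everything fits now: tin radii are 78 mm at every tin, the empty bay is at 46.4°, and the lobe phase of 16.3° agrees with the expected 16.4°. The ticket lies at about 179°. Next I shut the fingers, gently gauge the rim height where I'll brake, and go into the 206° hollow.

```bash
cat > geo.py <<'E'
from h import *
from scipy.spatial.transform import Rotation as Ro
hub=np.load("hub.npy"); TH=np.radians(46.4+160+10.4)
er=np.array([np.cos(TH),np.sin(TH)]); et=np.array([-er[1],er[0]])
def P(r,t,z): return [*(hub+r*er+t*et),z]
def Q(s):
    z=np.array([*(s*et),0]);y=np.array([0,0,-1.]);return Ro.from_matrix(np.c_[np.cross(y,z),y,z]).as_quat()
E
python3 - <<'E'
from workcell import *
from geo import *
c=dict(np.load("top0.npz")); f=c["frame"].astype(float)
w=np.clip(f[...,0]-f[...,2]-15,0,25)*(f[...,0]>170);w[:300]=0;w[326:]=0;w[:,:288]=0;w[:,342:]=0
M=cv2.moments(w.astype(np.float32)); u=[M["m10"]/M["m00"],M["m01"]/M["m00"]]
C=ray(c,u,.024)[0]-hub; ys,xs=np.nonzero(w>12); W=ray(c,np.c_[xs,ys],.024);_,v=np.linalg.eigh(np.cov(W.T)); 
print("ticket c",u,C,np.degrees(np.arctan2(C[1],C[0])),"long axis",np.degrees(np.arctan2(*v[:,1][::-1])))
js=[kinematics.solve_ik(P(.142,0,.2),Q(s)) for s in(1,-1)]
print([np.round(j,2).tolist() if j is not None else None for j in js])
s=min((1,-1),key=lambda s:9 if js[s<0] is None else abs(js[s<0][5])); q=Q(s); print("s",s)
np.save("q.npy",q)
hand.move_gripper(0.0,20); bot.reach(P(.142,0,.2),q); bot.servo_line(P(.142,0,.086),velocity=.1)
bot.dwell(.2);o=get_obs();f0=o["wrist_force"][2];print(o["time_s"],o["position"],f0)
z=.0845
while z>.077:
    t0=get_obs()["time_s"];bot.servo_line(P(.142,0,z),velocity=.02);o=get_obs();d=o["wrist_force"][2]-f0
    print(round(z,4),round(o["position"][2],4),round(d,2),round(o["time_s"]-t0,3))
    if d>1.5: break
    z-=.0007
bot.servo_line(P(.142,0,.105),velocity=.15)
bot.servo_line(P(.21,-.03,.105),velocity=.2)
bot.servo_line(P(.21,-.03,.066),velocity=.1)
f0=np.array(get_obs()["wrist_force"])
t0=get_obs()["time_s"];bot.servo_line(P(.174,-.03,.066),velocity=.08);o=get_obs()
print(o["time_s"],o["time_s"]-t0,"pos err",np.array(o["position"])-P(.174,-.03,.066),np.array(o["wrist_force"])-f0)
c=vision.read_camera("top");p=blobs(c,hub);print("phase",np.degrees(phase(p)),len(p))
f=c["frame"][150:330,235:415,::-1]
s=vision.read_camera("scene")["frame"][170:350,190:420,::-1]
cv2.imwrite("pics/in.png",np.hstack([cv2.resize(f,(340,340)),cv2.resize(s,(434,340))]))
E
```

```text
ticket c [314.3127612761276, 313.6028602860286] [-0.20314293  0.00267107] 179.24667820891858 long axis 88.90613892688505
[[-0.18, 0.22, 1.93, -0.0, 0.98, 0.75], [-0.18, 0.22, 1.93, -0.0, 0.98, -2.39]]
s 1
4.375 [ 0.49698068 -0.08978473  0.08645556] -0.38354141541467907
0.0845 0.0845 0.46 0.25
0.0838 0.0837 0.12 0.25
0.0831 0.083 0.33 0.25
0.0824 0.0823 1.31 0.25
0.0817 0.0816 1.39 0.25
0.081 0.0811 1.98 0.25
7.85 0.5999999999999996 pos err [-3.52669049e-05  3.19684853e-04 -6.67194306e-05] [-1.43011356 -0.88617502  0.35698611]
phase -13.611709695006121 5
```

View pics/in.png

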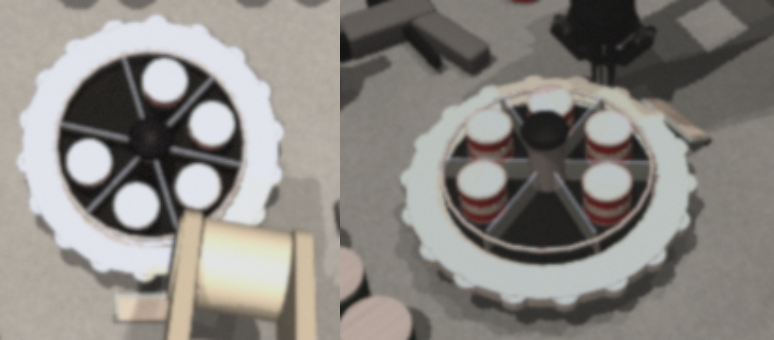

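Both views show the closed fingertips at the tray edge, all tins in their bays and the tray unmoved (phase −13.61°). Rim contact is at TCP z ≈ 0.081. Now the flick, followed by measuring the spin.

```bash
cat >> geo.py <<'E'
def track(vision,get_obs,bot,n,gap):
    "n frames: times, phases mod 60 deg, and lid seen (bool) at each of the 6 places phase+60k"
    T,A,S=[],[],[]
    for _ in range(n):
        t=get_obs()["time_s"];c=vision.read_camera("top");p=blobs(c,hub)
        if len(p)>=2:
            a=phase(p);k=np.round((np.arctan2(p[:,1],p[:,0])-a)/(np.pi/3)).astype(int)%6
            T.append(t);A.append(a);S.append(np.isin(range(6),k))
        if gap: bot.dwell(gap)
    return np.array(T),np.unwrap(np.array(A),period=np.pi/3),np.array(S)
E
python3 - <<'E'
from workcell import *
from geo import *
t0=get_obs()["time_s"]
bot.servo_line(P(.174,.09,.066),velocity=.34); t1=get_obs()["time_s"]
bot.servo_line(P(.19,.09,.11),velocity=.25)
T,A,S=track(vision,get_obs,bot,4,0)
bot.servo_line(P(.142,0,.1),velocity=.25);bot.servo_line(P(.142,0,.0835),velocity=.1)
t2=get_obs()["time_s"]
T2,A2,S2=track(vision,get_obs,bot,12,.05)
np.savez("tr1.npz",T=T2,A=A2,S=S2,Ta=T,Aa=A,Sa=S)
print(t0,t1,t2);print(T,np.degrees(A),S.astype(int).tolist());print(T2,np.degrees(A2).round(1));print(S2.astype(int).tolist())
for t,a in((T,A),(T2,A2)):
    if len(t)>2: print("omega",np.polyfit(t-t[0],a,1)[0],np.polyfit(t-t[0],a,2))
o=get_obs();print(o["position"],o["wrist_force"])
E
```

```text
7.95 8.45 9.8583
[8.7833 8.8333 8.8833 8.9333] [-16.85141422  -9.04968293  -1.20784702   6.58697585] [[1, 1, 1, 0, 1, 1], [1, 1, 1, 0, 1, 1], [1, 1, 1, 0, 1, 1], [1, 1, 1, 0, 1, 1]]
[ 9.8583  9.9583 10.0583 10.1583 10.2583 10.3583 10.4583 10.5583 10.6583
 10.7583 10.8583 10.9583] [ 20.2  35.   48.3  61.5  74.4  87.4 100.1 112.5 124.6 136.4 149.  160.7]
[[1, 1, 1, 1, 1, 0], [0, 1, 1, 1, 0, 1], [0, 1, 1, 1, 0, 1], [0, 1, 1, 1, 0, 1], [0, 1, 1, 1, 1, 1], [0, 1, 1, 0, 1, 1], [1, 0, 1, 1, 0, 1], [1, 0, 1, 1, 0, 1], [1, 0, 1, 1, 0, 1], [1, 0, 1, 1, 1, 1], [1, 0, 1, 0, 1, 1], [1, 1, 0, 1, 0, 1]]
omega 2.7281941810748718 [-0.01205746  2.7300028  -0.29418869]
omega 2.216225689078629 [-0.17904455  2.4131747   0.36296725]
[ 0.4966968  -0.08972679  0.08350245] [ 0.23300268 -0.2793392  -0.49148243]
```

```bash
cat >> geo.py <<'E'
from scipy.optimize import least_squares
def model(t,E0,w0,c,k):
    e=np.exp(-k*t);return E0+(w0+c/k)*(1-e)/k-c/k*t
def stop(w,c,k): return w/k-c/k**2*np.log(1+k*w/c)
E
python3 - <<'E'
from geo import *
d=np.load("tr1.npz");T=np.r_[d["Ta"],d["T"]];E=np.r_[d["Aa"]+np.pi,d["A"]+np.radians(300)]
t=T-T[0]
for nm,g in(("scale both",lambda x:(x[0],x[1],.15*x[2],.09*x[2])),("c",lambda x:(x[0],x[1],.15*x[2],.09)),("k",lambda x:(x[0],x[1],.15,.09*x[2]))):
    r=least_squares(lambda x:model(t,*g(x))-E,[E[0],2.75,1]);x=g(r.x)
    sd=np.sqrt(np.diag(np.linalg.inv(r.jac.T@r.jac))*(r.fun@r.fun)/(len(t)-3))
    print(nm,r.x,"sd",sd[2],"res deg",np.degrees(r.fun).round(1),"stop",np.degrees(x[0]+stop(x[1],*x[2:])))
E
```

```text
scale both [2.84711031 2.74791026 0.88174787] sd 0.018390024517072997 res deg [-0.   0.  -0.  -0.1  0.9 -0.3 -0.3 -0.1 -0.  -0.2 -0.2 -0.1  0.1  0.5
 -0.1 -0. ] stop 974.9652107468326
c [2.84697915 2.74973108 0.71433453] sd 0.044794892555358616 res deg [-0.   0.  -0.  -0.1  0.9 -0.3 -0.2 -0.1 -0.  -0.2 -0.2 -0.1  0.1  0.5
 -0.1 -0. ] stop 1006.5350362896432
k [2.84720171 2.74663588 0.79825723] sd 0.03119616541726207 res deg [-0.   0.  -0.  -0.1  0.9 -0.3 -0.3 -0.1 -0.  -0.2 -0.2 -0.1  0.1  0.5
 -0.1 -0. ] stop 955.5286502736976
```

Predicted free stop is 955–1006°, well past the next-but-one passage of the ticket at 899°, where the tray should still turn at about 0.6 rad/s. That suits a light brake, so I keep tracking until then.

Run:
```python
from workcell import *
from geo import *
d=np.load("tr1.npz");T=np.r_[d["Ta"],d["T"]];E=np.r_[d["Aa"]+np.pi,d["A"]+np.radians(300)]
t0=T[0]; SS=[]
def fit():
    g=lambda x:(x[0],x[1],x[2],x[3])
    r=least_squares(lambda x:np.r_[(model(T-t0,*x)-E)/.004,(x[2]-.13)/.03,(x[3]-.08)/.02],[E[0],2.75,.13,.08],loss="soft_l1");return r.x,r.fun
i=0
while E[-1]<np.radians(815) and i<60:
    a,b,s=track(vision,get_obs,bot,1,.07);i+=1
    if not len(a): continue
    x,_=fit(); pr=model(a[0]-t0,*x); e=b[0]+np.round((pr-b[0])/(np.pi/3))*np.pi/3
    T=np.r_[T,a];E=np.r_[E,e]; k=int(np.round((e-b[0])/(np.pi/3)))%6; SS.append(s[0][k])
x,f=fit();np.savez("tr2.npz",T=T,E=E)
print("fit",x,"stop",np.degrees(x[0]+stop(*x[1:])),"res deg last",np.degrees(f[-14:-2]*.004).round(2))
print(i,"lid seen in empty bay:",np.sum(SS),"of",len(SS)); t=get_obs()["time_s"]
tt=t-t0+np.arange(0,3.5,.01);m=model(tt,*x);j=np.searchsorted(m,np.radians(899.2));w=np.gradient(m,.01)
print("now",t,np.degrees(m[0]),w[0],"target in",j*.01,"omega",w[min(j,len(w)-1)])
```

```text
fit [2.84644383 2.75647048 0.13383877 0.08175454] stop 962.246647280355 res deg last [ 1.14 -0.01 -0.03 -0.05 -0.   -0.05 -0.99  0.14  1.24 -0.04 -0.06 -0.05]
37 lid seen in empty bay: 0 of 37
now 15.375 827.5975228690919 0.9250205392561384 target in 1.6500000000000001 omega 0.6026185533180239
```

Run:
```python
from workcell import *
from geo import *
d=np.load("tr2.npz");T,E=d["T"],d["E"];t0=T[0]
def fit():
    return least_squares(lambda x:np.r_[(model(T-t0,*x)-E)/.004,(x[2]-.13)/.03,(x[3]-.08)/.02],[E[0],2.75,.13,.08],loss="soft_l1").x
def add(n):
    global T,E
    a,b,s=track(vision,get_obs,bot,n,.02)
    pr=model(a-t0,*fit());T=np.r_[T,a];E=np.r_[E,b+np.round((pr-b)/(np.pi/3))*np.pi/3]
add(8);x=fit()
g=np.arange(0,12,.001);ts=t0+np.interp(np.radians(893.8),model(g,*x),g)
now=get_obs()["time_s"];print("now",now,"start at",ts)
bot.dwell(ts-now)
ta=get_obs()["time_s"];bot.servo_line(P(.142,0,.080),velocity=.0233);o=get_obs()
print("press",ta,o["time_s"],o["position"][2],o["wrist_force"])
a,b,s=track(vision,get_obs,bot,4,.02)
e=np.degrees(b+np.round((np.radians(899.2)-b)/(np.pi/3))*np.pi/3);print(a,e,get_obs()["wrist_force"])
if np.ptp(e)>.5:
    bot.servo_line(P(.142,0,.0788),velocity=.03);print("deeper",get_obs()["wrist_force"])
bot.dwell(.3);bot.servo_line(P(.142,0,.095),velocity=.03)
bot.servo_line(P(.142,0,.2),velocity=.15);bot.servo_line(P(.26,0,.2),velocity=.2)
a,b,s=track(vision,get_obs,bot,4,.1)
print(a,np.degrees(b+np.round((np.radians(899.2)-b)/(np.pi/3))*np.pi/3),s.astype(int).tolist())
c=vision.read_camera("top");np.savez("end.npz",**c);z=vision.read_camera("scene")["frame"][:,:,::-1]
cv2.imwrite("pics/end.png",np.hstack([cv2.resize(c["frame"][60:380,60:540,::-1],(480,320)),cv2.resize(z,(320,240))[:,:].copy() if 0 else cv2.copyMakeBorder(cv2.resize(z,(320,240)),0,80,0,0,cv2.BORDER_CONSTANT)]))
```

```text
now 15.9083 start at 16.862874231396003
press 16.8667 17.1667 0.08100490368969583 [-2.59058073 -2.26037145 14.31803717]
[17.1667 17.2333 17.3    17.3667] [897.77588299 897.73126423 897.72876944 897.7509927 ] [-3.50568603 -1.71484234 14.63706975]
[19.975 20.125 20.275 20.425] [897.35815706 897.34156616 897.33731042 897.32550708] [[1, 1, 1, 0, 1, 1], [1, 1, 1, 0, 1, 1], [1, 1, 1, 0, 1, 1], [1, 1, 1, 0, 1, 1]]
```

View pics/end.png

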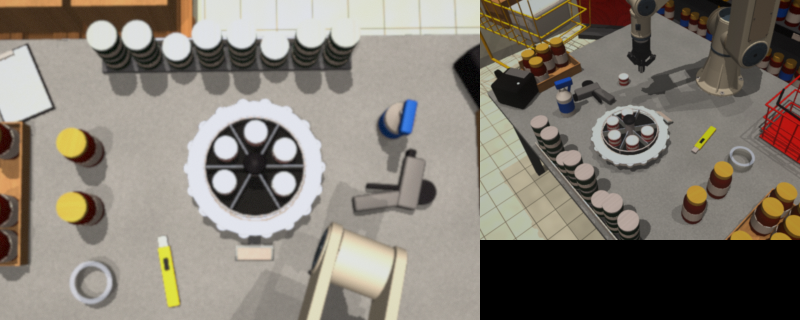

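The end picture shows the empty bay facing the ticket, all five tins upright in their bays, nothing else moved, and the hand clear. Pushing the tray round now is ruled out by the task, so I hand in.

Run:
```python
from workcell import *
hand_in(); print(get_obs()["time_s"])
```

```text
the job is handed in; nothing more can be done
the job is handed in; nothing more can be done
```

The tray spun freely and was braked to its first stop with the empty bay at the price ticket, about 1.5–2° short of exact by my measurements. I handed the job in at about 20.5 s.

- **Flick:** I pushed one lobe with the closed fingertips, and the tray left at about 2.75 rad/s. It then ran freely for more than two turns.
- **Brake:** I pressed lightly on the flat rim (about 14 N) while the tray was still turning at about 0.6 rad/s, and it stopped there.
- **Final angle:** The bay read 177.7° while I held the rim and 177.3° after the hand was clear. The ticket measured about 179.2°, itself good to about half a degree, so the bay's point is 4–5 mm off at 148 mm. I did not correct this, because pushing it round was ruled out.
- **Readings that disagreed:** I can't tell whether the 0.4° between those two readings was slight movement on lifting or the hand partly hiding a tin. The last four frames still fell by about 0.03° in total, which I took as noise.
- **Other checks:** All five tins stood in their bays in the last picture. The other items looked unmoved, judged by eye only. The hand was clear above the counter.
- **Before the flick:** I lightly touched the resting rim once to gauge its height; the tray did not turn.

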